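# Build a kiln tier

## Task

Build the next tier on the off-white kiln shelf: stand the bowl in the middle of the shelf, the square post centred on the square tile and the tall round post centred on the round tile, then lay the cream slab across both posts, centred over the shelf and in line with it, and stand the tumbler on the slab directly above the round post. Everything stands upright and let go; leave the short post and the figurine where they are.

Things in the scene. Friction and masses are not known exactly. Their poses are not given: they have to be found in the camera images.
- kiln_shelf: Lower kiln shelf: fixed off-white rectangular slab flat on the bench, 140 (x) by 250 (y) by 15 mm thick, to the robot's left or right, turned up to 0.3 rad. Origin: centre of its underside; y runs along its length through both tiles; its middle is bare. Unlisted clutter over 10 mm tall keeps to the bench's edges: x beyond 0.73 or y beyond 0.5 m either way.
- square_tile: Square setter tile, brown bisque, 50 by 50 by 6 mm, fixed on the kiln shelf near one of its ends (which end varies), 75 mm from the shelf's centre along its length; its top is 21 mm above the bench. Origin: centre of its underside.
- round_tile: Round setter tile, brown bisque, 54 mm diameter, 6 mm thick, fixed on the kiln shelf near its other end, 75 mm from the shelf's centre; its top is 21 mm above the bench. Origin: centre of its underside.
- square_post: Loose square kiln post, cream refractory, 36 by 36 mm, 60 mm tall, about 0.12 kg, standing on the bench. Origin: centre of its underside, z up its axis. x and y square to its faces.
- round_post: Loose tall round kiln post, cream refractory, 36 mm diameter, 60 mm tall, about 0.11 kg, standing on the bench. Origin: centre of its underside, z up its axis. 
- short_post: Short round kiln post, cream, 36 mm diameter, only 35 mm tall, loose on the bench: too short for this job, not to be moved. Origin: centre of its underside, z up its axis. 
- bowl: Small low white bowl, open upward, 62 mm diameter at its rim (60 mm at 12 mm height, 40 mm at the foot), 38 mm tall, wall 4 mm, about 0.09 kg, standing on the bench. Origin: centre of its underside, z up its axis. 
- slab: Loose half shelf: a cream refractory slab lying flat on the bench, 56 (x) by 210 (y) mm, 12 mm thick, about 0.25 kg, on the other side of the bench from the kiln shelf. Origin: centre of its underside, y along its length.
- tumbler: Tall white tumbler without a handle, open upward, 56 mm diameter (48 mm at the foot), 66 mm tall, wall 4 mm, about 0.13 kg, standing on the bench. Origin: centre of its underside, z up its axis. 
- figurine: Dark clay figurine of a seated animal, 80 mm tall on a 50 by 46 mm base, loose on the bench, not to be moved. Origin: centre of its underside, z up its axis. 
There are look-alikes about, which are no part of the job. What is shaped like the bowl but pink or red is not meant.

How it is judged:
By the outcome, as a careful person would: the job done as asked, in the order asked, and still so for the second after the job is handed in, with the robot touching nothing.
It also fails if it takes over 136 s, if anything falls off the work surface, if the arm or the gripper's body presses on something with over 40 N, if the wrist force passes 120 N, or if a joint passes its speed limit or range.

## Robot

A 6-joint arm with a two-finger parallel gripper is mounted at the origin on the work surface. World frame = base frame: x ahead of the robot, y to its left, z up, the work surface at z = 0. Lengths are in m, angles in rad, forces in N, time in s.
With the tool pointing down it reaches from about 0.25 to 0.775 m from the base axis. Payload 4 kg.
Tool frame: the origin (TCP) lies midway between the tips of the shut fingers; the grasp point (between the pads) lies 19 mm behind it; z points along the fingers, y is the line along which they close (so a half turn about z gives the same grasp; the last joint's range is limited). The gripper opens to 94 mm and grips with 3 to 60 N. Pads are 16 mm wide; open, the fingers measure 119 mm over their backs; the gripper's body (75 mm by 177 mm) begins 78 mm behind the grasp point.
Start: joints at [1.194, 0.087, 1.371, -0, 1.684, -0.103], TCP at [0.149, 0.53, 0.206] pointing down, gripper open.
Joint ranges: [-3.1, 3.1], [-0.76, 2.03], [0.27, 2.55], [-1.08, 4.22], [0.17, 2.65], [-2.57, 2.57]. Speed limits (rad/s): [2.79, 2.79, 3.14, 3.14, 3.14, 3.14].

## Interface

Orientations are given as [roll, pitch, yaw] about the fixed x, y, z axes, in that order (R = Rz(yaw) Ry(pitch) Rx(roll)).
In Python, from bench import robot gives the robot as it stands.
- The arm moves only by the tool servo_tool, never from a script. Its argument "moves" is a list of rows, each a list of 5 numbers: the shift along the tool's x, y, z in units of 25 mm (1.0 is 25 mm), then the turn about the tool's z in units of 6 degrees (1.0 is 6 degrees), then the closure, from 0 (fully open) to 1 (shut). In form: [[dx, dy, dz, yaw, gripper], ...]. A call has 1 to 10 rows; each row is the pose to reach, as a shift and turn from the pose commanded when the call began, along the tool's axes at that moment; what a row does not reach only later rows make up. A row lasts 1/12 s, in which the tool goes at most 41.7 mm and 7.16 degrees, less where a joint would pass 70% of its speed; a pose out of reach is approached as far as the arm can. A call with a gripper value outside its range is refused whole. The fingers move at their own pace and stop on an object; the grip force is fixed at half the most. Time passes only in rows, so rows that repeat a pose let the fingers close. It gives the time, the measured TCP pose, the force, the opening and the grip force at its end, in the units of the state.
- robot.get_obs(): the state, without advancing time (a new reading comes with each control period).
- robot.snapshot(name): name is "side" or "top" or "wrist"; returns a dict with "image" (480x640x3 uint8, blue, green, red), "fx", "fy", "cx", "cy" (pixels), "eye" and "orientation" of the camera in the world; the wrist camera has in their place "T_tool_cam" (4x4, takes a point from camera to tool coordinates, whose origin is the TCP and whose axes are the flange's). Camera axes: x right, y down, z forward; pixel columns grow to the right and rows downward; lengths in m; the calibration is good to about 2 mm. A picture is of the moment at which its call begins: read the wrist's pose just before it. There is no depth.
- robot.close_job(): hands the job in; it is judged then, once.
The state is a dict: "time": time; "joint_positions": joint angles; "qvel": joint speeds; "joint_torque": joint torques, N m; "tool_pos": TCP position; "ee_rot": TCP orientation; "wrist_force": force on the tool from outside, world axes, zero at the start; "wrist_torque": the same for the moment, N m; "width": finger opening in m; "finger_force": force on a finger pad.
Only numpy, scipy, OpenCV 4.12 (cv2) and the standard library are available. Lean on these libraries where they do the work, as an engineer would, in place of code of your own. Each camera call takes 0.05 s, during which the arm holds its last target. There are 200 camera calls.

## Working session

There is one attempt and no reset: what is moved stays moved. The work goes in short steps, Python scripts to look and compute and a tool call to move; the robot and the scene stay as the last step left them, time stands still between calls to the robot, and variables do not carry over. Pictures are saved under pics/ and viewed, at most 14 in all, crops included, and the job is handed in when it is done.

Besides the shell and the picture viewer there is one more tool, called after "Call:" by a JSON object that holds its "method" and its "body", one argument or row to a line. servo_tool: Moves the arm, as the interface text tells. Its arguments: {"type":"object","properties":{"moves":{"type":"array"}},"required":["moves"]}

```bash
ls; mkdir -p pics; python3 - <<'E'
from bench import robot
import cv2,numpy as np
o=robot.get_obs(); print({k:np.round(v,3) for k,v in o.items()})
for n in ["top","side","wrist"]:
    s=robot.snapshot(n); cv2.imwrite(f"pics/{n}0.png",s["image"]); print(n,{k:np.round(v,4).tolist() for k,v in s.items() if k!="image"})
E
```

```text
pics
{'time': np.float64(0.0), 'joint_positions': array([ 1.194,  0.088,  1.372,  0.   ,  1.684, -0.103]), 'qvel': array([ 0.001, -0.001,  0.   ,  0.   , -0.001, -0.002]), 'joint_torque': array([ 0.0000e+00, -3.4017e+01, -3.0243e+01,  7.2000e-02,  3.3000e-02,
       -0.0000e+00]), 'tool_pos': array([0.149, 0.529, 0.204]), 'ee_rot': array([-3.139, -0.   ,  2.868]), 'wrist_force': array([ 0.119,  0.128, -0.047]), 'wrist_torque': array([ 0.023,  0.027, -0.036]), 'finger_force': np.float64(0.0), 'width': np.float64(0.094)}
top {'fx': 490.908, 'fy': 490.908, 'cx': 321.5267, 'cy': 242.7036, 'eye': [0.3682, -0.0056, 0.9635], 'orientation': [-2.9186, 0.008, -1.5153]}
side {'fx': 478.6782, 'fy': 478.6782, 'cx': 325.394, 'cy': 237.7574, 'eye': [0.5016, 0.7086, 0.7414], 'orientation': [-2.3392, -0.0001, -3.0374]}
wrist {'fx': 343.7811, 'fy': 343.7811, 'cx': 316.3551, 'cy': 239.5746, 'T_tool_cam': [[0.0013, -0.9741, -0.2262, 0.0653], [1.0, 0.0017, -0.0017, -0.0005], [0.002, -0.2262, 0.9741, -0.1802], [0.0, 0.0, 0.0, 1.0]]}
```

View pics/top0.png

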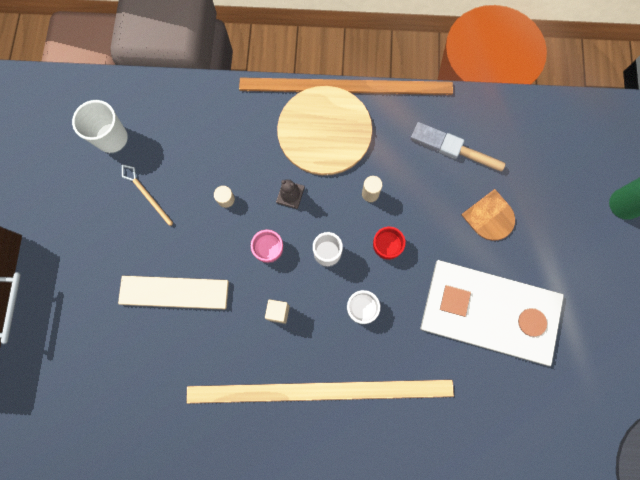

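View pics/side0.png

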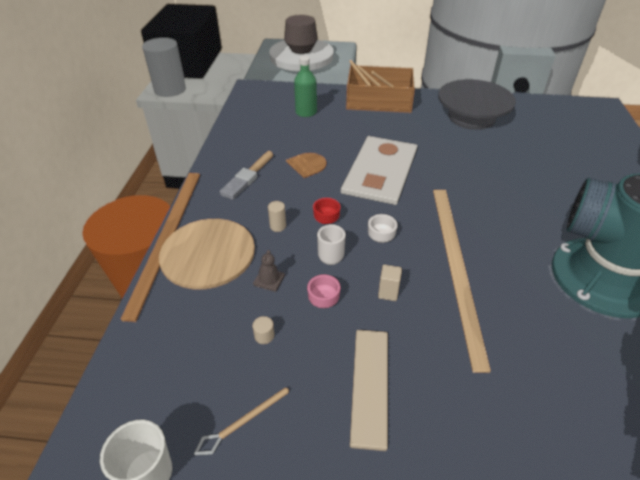

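Top view: white low bowl at (364,307), with pink (267,246) and red (389,242) look-alikes. White tumbler at (327,249), square post (277,311), tall round post (372,189), short post (225,197), slab (173,293). Shelf at (492,312), with its square tile at (455,301) and round tile at (532,322). The big cup at (100,125) is clutter.

```bash
cat > h.py <<'E'
import cv2,numpy as np
from scipy.spatial.transform import Rotation as R
from bench import robot
def rm(e): return R.from_euler('xyz',e).as_matrix()
def snap(name):
    o=robot.get_obs(); s=robot.snapshot(name)
    if name=="wrist":
        T=np.array(s["T_tool_cam"]); Rt=rm(o["ee_rot"])
        s["R"]=Rt@T[:3,:3]; s["eye"]=np.array(o["tool_pos"])+Rt@T[:3,3]
    else: s["R"]=rm(s["orientation"]); s["eye"]=np.array(s["eye"])
    return s
def ray(s,uv,z):
    uv=np.atleast_2d(np.asarray(uv,float)); d=np.c_[(uv[:,0]-s["cx"])/s["fx"],(uv[:,1]-s["cy"])/s["fy"],np.ones(len(uv))]@s["R"].T
    return (s["eye"]+d*((z-s["eye"][2])/d[:,2])[:,None])[:,:2]
def proj(s,p):
    c=(np.asarray(p,float)-s["eye"])@s["R"]; return np.array([s["cx"]+s["fx"]*c[0]/c[2],s["cy"]+s["fy"]*c[1]/c[2]])
def blob(s,uv,fn,half=60):
    """largest blob near uv of fn(hsv crop)->mask; contour in full pixels"""
    u,v=map(int,uv); x0,y0=max(u-half,0),max(v-half,0)
    h=cv2.cvtColor(s["image"][y0:v+half,x0:u+half],cv2.COLOR_BGR2HSV)
    m=cv2.morphologyEx(fn(h).astype(np.uint8),cv2.MORPH_OPEN,np.ones((3,3)))
    cs=cv2.findContours(m,cv2.RETR_EXTERNAL,cv2.CHAIN_APPROX_NONE)[0]
    c=min(cs,key=lambda c:-cv2.contourArea(c)) 
    return c[:,0,:]+[x0,y0]
def circ(s,c,z):
    p=ray(s,c,z).astype(np.float32)*1000; e=cv2.fitEllipse(cv2.convexHull(p)); return np.round(e[0],1),np.round(e[1],1)
def rect(s,c,z):
    p=ray(s,c,z).astype(np.float32)*1000; r=cv2.minAreaRect(p); b=cv2.boxPoints(r)
    e=max((b[1]-b[0],b[2]-b[1]),key=np.linalg.norm); return np.round(r[0],1),np.round(r[1],1),round(float((np.arctan2(e[1],e[0])+np.pi/2)%np.pi-np.pi/2),3)
def go(x,y,z,yaw=None):
    """x,y,z mm; yaw = direction of closing line (tool y), mod pi"""
    o=robot.get_obs(); p=np.array(o["tool_pos"])*1000; Rt=rm(o["ee_rot"]); d=Rt.T@(np.array([x,y,z])-p)/25
    cy=np.arctan2(Rt[1,1],Rt[0,1]); t=0
    if yaw is not None: t=-((yaw-cy+np.pi/2)%np.pi-np.pi/2)
    print("go",np.round(d,2),"turn",round(np.degrees(t)/6,2),"| tcp",np.round(p,1),"closing",round(cy,3),"j6",round(o["joint_positions"][5],2),"t",round(o["time"],2))
E
python3 - <<'E'
from h import *
s=snap("top")
white=lambda h:(h[...,1]<45)&(h[...,2]>110)
brown=lambda h:(h[...,1]>90)&(h[...,2]>100)
cream=lambda h:(h[...,1]<120)&(h[...,2]>130)
print("shelf",rect(s,blob(s,(492,312),lambda h:h[...,2]>120,85),15))
print("sq tile",rect(s,blob(s,(455,301),brown,22),21)); print("rd tile",circ(s,blob(s,(532,322),brown,22),21))
print("slab",rect(s,blob(s,(173,293),cream,65),12))
for n,uv in dict(sq=(277,311),rp=(372,187),sh=(224,195)).items():
    h=cv2.cvtColor(s["image"],cv2.COLOR_BGR2HSV); print(n,h[uv[1]-8:uv[1]+16:2,uv[0],2])
print("bowl",circ(s,blob(s,(364,307),white,25),38)); print("tumb",circ(s,blob(s,(327,246),white,25),66))
top=lambda h:(h[...,2]>215)
print("sqp",rect(s,blob(s,(277,311),top,20),60)); print("rp",circ(s,blob(s,(372,187),top,20),60))
E
```

```text
shelf (array([-1157.7,  4715. ]), array([4773.1, 5136.5]), -1.517)
sq tile (array([-2048. ,  5138.9]), array([1034.4, 1005.8]), 1.353)
rd tile (array([-1346.4,  8232.3]), array([1062.5, 1099.1]))
slab (array([ -833.9, -3534. ]), array([ 711.8, 2471.8]), -1.559)
sq [251 251 251 252 251 252 252 252 250 162  85  93]
rp [251 250 250 250 250 250 251 192 151 153 152 144]
sh [250 250 251 251 251 251 251 249 162 147 108 127]
bowl (array([-3260.9,  2617.7]), array([2542.3, 2586.9]))
tumb (array([-13600.5,   -566.4]), array([4179.7, 4898.3]))
sqp (array([-4428.7, -6261.9]), array([2246.6, 2274.8]), -0.119)
rp (array([-20926.8,   4822.2]), array([2194.6, 2220.8]))
```

```bash
sed -i 's/p=ray(s,c,z)/p=ray(s,c,z\/1000)/' h.py
cat > m.py <<'E'
from h import *
white=lambda h:(h[...,1]<45)&(h[...,2]>110)
brown=lambda h:(h[...,1]>90)&(h[...,2]>100)
cream=lambda h:(h[...,1]<120)&(h[...,2]>130)
top=lambda h:(h[...,2]>215)
E
python3 - <<'E'
from m import *
s=snap("top")
print("shelf",rect(s,blob(s,(492,312),lambda h:h[...,2]>120,85),15))
print("sq tile",rect(s,blob(s,(455,301),brown,22),21)); print("rd tile",circ(s,blob(s,(532,322),brown,22),21))
print("slab",rect(s,blob(s,(173,293),cream,65),12))
print("bowl",circ(s,blob(s,(364,307),white,25),38)); print("tumb",circ(s,blob(s,(327,246),white,25),66))
print("sqp",rect(s,blob(s,(277,311),top,20),60)); print("rp",circ(s,blob(s,(372,187),top,20),60))
cv2.imwrite("pics/crop1.png",cv2.resize(s["image"][160:350,200:440],None,fx=3,fy=3,interpolation=cv2.INTER_CUBIC))
E
```

```text
shelf (array([ 471.3, -324.6]), array([322.5, 347.1]), -1.517)
sq tile (array([ 481.9, -247.4]), array([48.4, 47.4]), 1.346)
rd tile (array([ 448.8, -393. ]), array([50.2, 51.7]))
slab (array([471.5, 298.8]), array([ 60.9, 213.3]), -1.559)
bowl (array([458.8, -71.1]), array([63.5, 64.6]))
tumb (array([561.1,   2. ]), array([57.4, 67.8]))
sqp (array([441.5,  90.1]), array([34.6, 34.6]), -0.11)
rp (array([694. , -79.5]), array([33.6, 33.7]))
```

View pics/crop1.png

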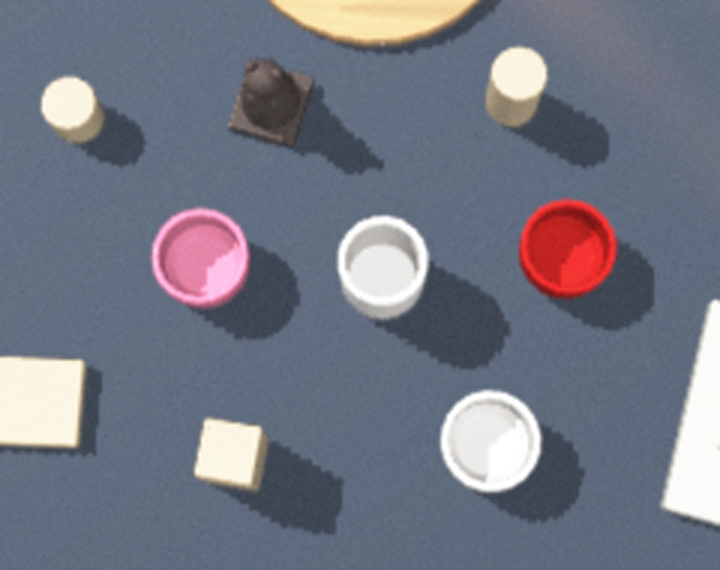

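The crop shows the white low bowl at (490,441), the tumbler at (383,265), taller with a darker inside, and the square post at (230,453). The tall round post is at (517,85), clearly taller than the short one at (72,108). The pink and red bowls are look-alikes.

```bash
python3 -c "
from h import *
go(458.8,-71,200,-0.224)"
```

```text
go [-18.44 -19.76   0.21] turn 14.52 | tcp [148.6 529.3 204.9] closing 1.297 j6 -0.1 t 0.25
```

Call:
{"method": "servo_tool", "body": {
  "moves": [
    [-18.44, -19.76, 0, 14.5, 0],
    [-18.44, -19.76, 0, 14.5, 0],
    [-18.44, -19.76, 0, 14.5, 0],
    [-18.44, -19.76, 0, 14.5, 0],
    [-18.44, -19.76, 0, 14.5, 0],
    [-18.44, -19.76, 0, 14.5, 0],
    [-18.44, -19.76, 0, 14.5, 0],
    [-18.44, -19.76, 0, 14.5, 0],
    [-18.44, -19.76, 0, 14.5, 0],
    [-18.44, -19.76, 0, 14.5, 0]
  ]
}}

```text
time: 1.08
tool_pos: [0.3403, 0.1576, 0.2057]
ee_rot: [3.14, -0.0, 1.612]
wrist_force: [0.7, 1.0, 0.2]
width: 0.0936
finger_force: 0.0
```

```bash
python3 -c "
from h import *
go(458.8,-71,200,-0.224)"
```

```text
go [-9.33  4.36  0.23] turn 2.53 | tcp [340.3 157.6 205.7] closing 0.041 j6 0.24 t 1.08
```

Call:
{"method": "servo_tool", "body": {
  "moves": [
    [-8.6, 3.9, 0, 2.0, 0],
    [-8.6, 3.9, 0, 2.0, 0],
    [-8.6, 3.9, 0, 2.0, 0],
    [-8.6, 3.9, 0, 2.0, 0],
    [-8.6, 3.9, 0, 2.0, 0],
    [-8.6, 3.9, 0, 2.0, 0],
    [-8.6, 3.9, 0, 2.0, 0],
    [-8.6, 3.9, 0, 2.0, 0],
    [-8.6, 3.9, 0, 2.0, 0],
    [-8.6, 3.9, 0, 2.0, 0]
  ]
}}

```text
time: 1.92
tool_pos: [0.4471, -0.0497, 0.2056]
ee_rot: [3.142, -0.0, 1.41]
wrist_force: [-0.9, 0.7, 0.2]
width: 0.0941
finger_force: 0.0
```

```bash
python3 - <<'E'
from m import *
s=snap("wrist"); cv2.imwrite("pics/w1.png",s["image"])
for n,p in dict(bowl=(.459,-.071,.038),tumb=(.56,.0,.066),sq=(.4415,.090,.06)).items(): print(n,proj(s,p).round())
go(458.8,-71,200,-0.224)
E
```

```text
bowl [331. 242.]
tumb [431. 156.]
sq [285.  74.]
go [-0.77  0.6   0.23] turn 0.61 | tcp [447.1 -49.6 205.7] closing -0.161 j6 -0.08 t 1.97
```

View pics/w1.png

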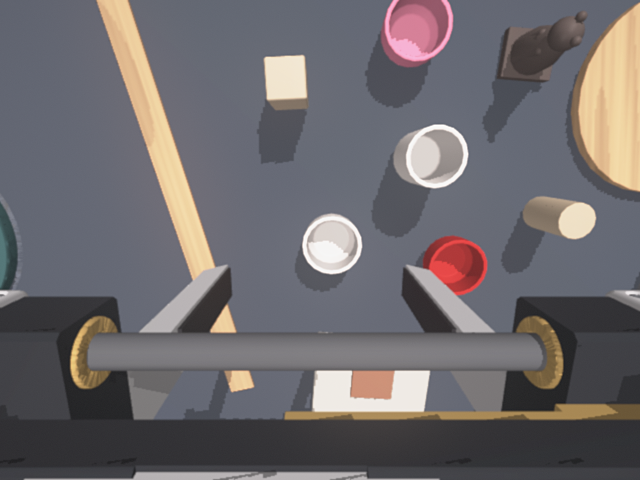

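Wrist view: bowl rim at (331,244), tumbler rim at (431,156), square post top at (285,75), round post top at (577,220).

```bash
python3 - <<'E'
from m import *
s=snap("wrist")
h=cv2.cvtColor(s["image"],cv2.COLOR_BGR2HSV)
print(h[160,390:475:4,1:].tolist()); print(h[75,255:315:4,1:].tolist()); print(h[66:115:4,285,1:].tolist())
wh=lambda h:(h[...,1]<35)&(h[...,2]>150)
print("bowl",circ(s,blob(s,(331,244),wh,38),38));
rim=lambda h:(h[...,1]<40)&(h[...,2]>215)
print("bowlr",circ(s,blob(s,(331,244),rim,38),38)); print("tumb rim",circ(s,blob(s,(435,156),rim,45),66))
t=lambda h:(h[...,2]>190)
print("sq",rect(s,blob(s,(285,75),t,35),60)); print("rp",circ(s,blob(s,(577,220),t,28),60))
E
```

```text
[[25, 92], [16, 148], [17, 151], [17, 151], [13, 228], [10, 241], [13, 221], [14, 221], [14, 221], [13, 221], [14, 221], [14, 221], [20, 213], [19, 151], [17, 151], [19, 151], [18, 152], [18, 152], [20, 212], [11, 244], [32, 121], [32, 121]]
[[30, 119], [26, 118], [31, 117], [36, 243], [35, 241], [36, 241], [35, 241], [35, 241], [37, 242], [36, 242], [34, 242], [34, 242], [35, 243], [12, 109], [28, 119]]
[[35, 242], [35, 242], [35, 241], [35, 241], [35, 241], [36, 241], [37, 241], [36, 241], [55, 231], [56, 131], [56, 131], [8, 92], [20, 90]]
bowl (array([459.1, -74. ]), array([61.9, 64.9]))
bowlr (array([459.2, -74.3]), array([60.9, 62.4]))
tumb rim (array([564.7,  -0.7]), array([55.2, 55.5]))
sq (array([441.3,  87.3]), array([34.8, 35.3]), -0.112)
rp (array([694.8, -82.2]), array([34.4, 35.3]))
```

```bash
python3 -c "
from h import *
go(459.2,-74.3,8,-0.224)"
```

```text
go [-0.9   0.63  7.91] turn 0.61 | tcp [447.2 -49.6 205.7] closing -0.16 j6 -0.08 t 2.02
```

Call:
{"method": "servo_tool", "body": {
  "moves": [
    [-0.9, 0.63, 2, 0.6, 0],
    [-0.9, 0.63, 4, 0.6, 0],
    [-0.9, 0.63, 5.5, 0.6, 0],
    [-0.9, 0.63, 6.7, 0.6, 0],
    [-0.9, 0.63, 7.9, 0.6, 0],
    [-0.9, 0.63, 7.9, 0.6, 0],
    [-0.9, 0.63, 7.9, 0.6, 0],
    [-0.9, 0.63, 7.9, 0.6, 0.5],
    [-0.9, 0.63, 7.9, 0.6, 0.6],
    [-0.9, 0.63, 7.9, 0.6, 0.6]
  ]
}}

```text
time: 2.85
tool_pos: [0.4609, -0.0757, 0.0102]
ee_rot: [3.138, 0.0, 1.346]
wrist_force: [0.7, -0.2, 1.2]
width: 0.0776
finger_force: 0.0
```

Call:
{"method": "servo_tool", "body": {
  "moves": [
    [0, 0, 0, 0, 0.7],
    [0, 0, 0, 0, 0.7],
    [0, 0, 0, 0, 0.7],
    [0, 0, 0, 0, 0.7]
  ]
}}

```text
time: 3.18
tool_pos: [0.4598, -0.0756, 0.0088]
ee_rot: [3.141, -0.0, 1.345]
wrist_force: [-0.2, 0.2, 3.9]
width: 0.0599
finger_force: 29.9
```

Call:
{"method": "servo_tool", "body": {
  "moves": [
    [0, 0, -1.5, 0, 0.7],
    [0, 0, -3.1, 0, 0.7],
    [0, 0, -4.6, 0, 0.7],
    [-1.5, 0, -6.2, 0, 0.7],
    [-4, 0, -8, 0, 0.7],
    [-7, 0, -8, 0, 0.7],
    [-10, 0, -8, 0, 0.7],
    [-13, 0, -8, 0, 0.7],
    [-13, 0, -8, 0, 0.7],
    [-13, 0, -8, 0, 0.7]
  ]
}}

```text
time: 4.02
tool_pos: [0.3986, -0.3385, 0.2035]
ee_rot: [-3.141, -0.0, 1.345]
wrist_force: [0.8, -0.1, -1.0]
width: 0.0595
finger_force: 29.9
```

Call:
{"method": "servo_tool", "body": {
  "moves": [
    [-2, 0, 0, 0, 0.7],
    [-2, 0, 0, 0, 0.7],
    [-2, 0, 0, 0, 0.7],
    [-2, 0, 0, 0, 0.7],
    [-2, 0, 0, 0, 0.7]
  ]
}}

```text
time: 4.43
tool_pos: [0.3888, -0.384, 0.2033]
ee_rot: [-3.141, -0.001, 1.347]
wrist_force: [0.2, 0.5, -0.7]
width: 0.0598
finger_force: 29.9
```

```bash
python3 - <<'E'
from m import *
s=snap("wrist"); cv2.imwrite("pics/w2.png",s["image"])
go(465,-322,200,-.224)
for p in ([.482,-.2474,.021],[.4488,-.393,.021]): print(proj(s,p).round())
E
```

```text
go [3.08 2.42 0.15] turn 0.01 | tcp [ 389.  -383.8  203.6] closing -0.223 j6 -0.66 t 4.48
[379.  65.]
[373. 217.]
```

View pics/w2.png

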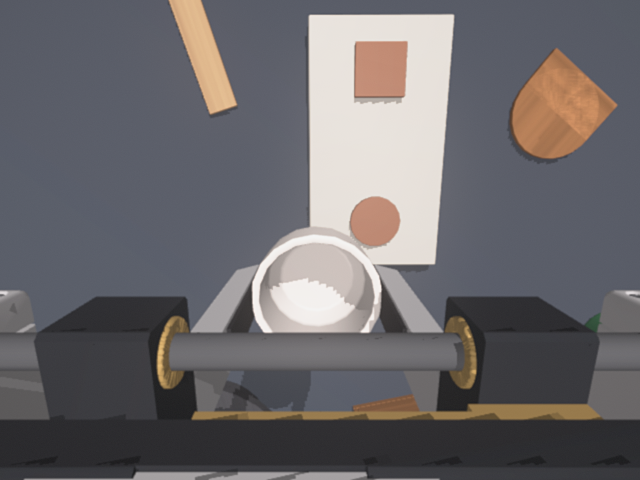

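The bowl is held level. The square tile is at (381,68), the round tile at (375,221), and the shelf is fully visible.

```bash
python3 - <<'E'
from m import *
s=snap("wrist")
br=lambda h:(h[...,1]>70)&(h[...,0]<25)
a=rect(s,blob(s,(381,68),br,36),21); b=circ(s,blob(s,(375,221),br,31),21); print(a,b)
c=blob(s,(380,130),lambda h:(h[...,1]<40)&(h[...,2]>180),118); 
A,B=a[0],np.array(b[0]); print("mid",(A+B)/2,"ang",np.arctan2(*(A-B)[::-1]),np.linalg.norm(A-B))
q=c[c[:,1]<200]; print("shelf",rect(s,q,15))
go(*((A+B)/2),150,np.arctan2(*(A-B)[::-1])-np.pi/2)
E
```

```text
(array([ 481.9, -251.4]), array([48.3, 49.3]), -0.222) (array([ 449.1, -397.7]), array([52. , 52.7]))
mid [ 465.5  -324.55] ang 1.3502464600399227 149.93175114031047
shelf (array([ 473.7, -289.1]), array([175.8, 139. ]), 1.349)
go [2.99 2.46 2.15] turn -0.02 | tcp [ 389.1 -383.8  203.8] closing -0.223 j6 -0.66 t 4.53
```

Call:
{"method": "servo_tool", "body": {
  "moves": [
    [1.5, 1.2, 1, 0, 0.7],
    [2.94, 2.46, 2.5, 0, 0.7],
    [2.94, 2.46, 4, 0, 0.7],
    [2.94, 2.46, 5, 0, 0.7],
    [2.94, 2.46, 6, 0, 0.7],
    [2.94, 2.46, 6, 0, 0.7],
    [2.94, 2.46, 6, 0, 0.7],
    [2.94, 2.46, 6, 0, 0.7]
  ]
}}

```text
time: 5.2
tool_pos: [0.4661, -0.328, 0.0562]
ee_rot: [3.138, 0.002, 1.346]
wrist_force: [-0.1, 0.2, -1.6]
width: 0.0599
finger_force: 29.9
```

```bash
python3 -c "
from h import *
go(465.5,-325.8,24,-0.222)"
```

```text
go [ 0.08 -0.05  1.29] turn -0.02 | tcp [ 466.1 -328.    56.2] closing -0.224 j6 -0.49 t 5.2
```

Call:
{"method": "servo_tool", "body": {
  "moves": [
    [0.08, -0.03, 0.7, 0, 0.7],
    [0.08, -0.03, 1.1, 0, 0.7],
    [0.08, -0.03, 1.25, 0, 0.7],
    [0.08, -0.03, 1.25, 0, 0.7],
    [0.08, -0.03, 1.25, 0, 0.7]
  ]
}}

```text
time: 5.62
tool_pos: [0.4651, -0.3262, 0.0238]
ee_rot: [3.14, 0.001, 1.345]
wrist_force: [0.5, 0.8, -0.2]
width: 0.0599
finger_force: 29.9
```

```bash
python3 -c "
from h import *
go(465.5,-325.8,24,-0.222);print(robot.get_obs()['wrist_force'])"
```

```text
go [ 0.02  0.01 -0.01] turn -0.04 | tcp [ 465.1 -326.2   23.8] closing -0.226 j6 -0.49 t 5.62
[ 0.46460963  0.78316077 -0.20397872]
```

Call:
{"method": "servo_tool", "body": {
  "moves": [
    [0, 0, 0.05, 0, 0.7],
    [0, 0, 0.05, 0, 0.3],
    [0, 0, 0.05, 0, 0],
    [0, 0, 0.05, 0, 0],
    [0, 0, 0, 0, 0],
    [0, 0, -1.5, 0, 0],
    [0, 0, -3, 0, 0],
    [0, 0, -4.5, 0, 0],
    [0, 0, -6, 0, 0],
    [0, 0, -6, 0, 0]
  ]
}}

```text
time: 6.45
tool_pos: [0.4679, -0.3282, 0.1825]
ee_rot: [3.127, 0.008, 1.346]
wrist_force: [0.5, 0.3, 1.6]
width: 0.0943
finger_force: 0.0
```

```bash
python3 -c "
from h import *
go(441.3,87.3,180,-0.112)"
```

```text
go [15.96 -4.75 -0.09] turn -1.08 | tcp [ 467.9 -328.2  182.5] closing -0.225 j6 -0.49 t 6.45
```

Call:
{"method": "servo_tool", "body": {
  "moves": [
    [15.9, -4.7, 0, -1.08, 0],
    [15.9, -4.7, 0, -1.08, 0],
    [15.9, -4.7, 0, -1.08, 0],
    [15.9, -4.7, 0, -1.08, 0],
    [15.9, -4.7, 0, -1.08, 0],
    [15.9, -4.7, 0, -1.08, 0],
    [15.9, -4.7, 0, -1.08, 0],
    [15.9, -4.7, 0, -1.08, 0],
    [15.9, -4.7, 0, -1.08, 0],
    [15.9, -4.7, 0, -1.08, 0]
  ]
}}

```text
time: 7.28
tool_pos: [0.4381, 0.0904, 0.1725]
ee_rot: [3.141, -0.0, 1.459]
wrist_force: [1.0, -0.0, -0.6]
width: 0.0938
finger_force: 0.0
```

Call:
{"method": "servo_tool", "body": {
  "moves": [
    [0, 0, 0, 0, 0],
    [0, 0, 0, 0, 0],
    [0, 0, 0, 0, 0]
  ]
}}

```text
time: 7.53
tool_pos: [0.4388, 0.0879, 0.1723]
ee_rot: [3.142, 0.001, 1.459]
wrist_force: [-0.0, 0.3, 0.8]
width: 0.0939
finger_force: 0.0
```

```bash
python3 - <<'E'
from m import *
s=snap("wrist"); p=proj(s,(.4413,.0873,.06)); print(p)
t=lambda h:(h[...,2]>190)&(h[...,1]<90)
r=rect(s,blob(s,p,t,35),60);print(r)
go(*r[0],20,-0.112)
E
```

```text
[319.67067593 235.56795134]
(array([441.6,  87.5]), array([35.7, 35.1]), 1.461)
go [0.02 0.11 6.09] turn -0.01 | tcp [438.9  87.3 172.3] closing -0.113 j6 0.18 t 7.58
```

Call:
{"method": "servo_tool", "body": {
  "moves": [
    [0, 0.11, 1.6, 0, 0],
    [0, 0.11, 3.2, 0, 0],
    [0, 0.11, 4.7, 0, 0],
    [0, 0.11, 6.1, 0, 0],
    [0, 0.11, 6.1, 0, 0],
    [0, 0.11, 6.1, 0, 0.3],
    [0, 0.11, 6.1, 0, 0.6],
    [0, 0.11, 6.1, 0, 0.8],
    [0, 0.11, 6.1, 0, 0.8],
    [0, 0.11, 6.1, 0, 0.8]
  ]
}}

```text
time: 8.42
tool_pos: [0.4432, 0.088, 0.0222]
ee_rot: [3.137, -0.001, 1.458]
wrist_force: [-0.5, 0.3, 0.0]
width: 0.0642
finger_force: 0.0
```

Call:
{"method": "servo_tool", "body": {
  "moves": [
    [0, 0, 0, 0, 0.8],
    [0, 0, 0, 0, 0.8],
    [0, 0, 0, 0, 0.8],
    [0, 0, 0, 0, 0.8],
    [0, 0, 0, 0, 0.8]
  ]
}}

```text
time: 8.83
tool_pos: [0.4415, 0.0881, 0.02]
ee_rot: [3.142, -0.0, 1.459]
wrist_force: [-0.1, 0.1, 0.8]
width: 0.0355
finger_force: 30.0
```

```bash
python3 - <<'E'
from m import *
go(441.6,87.5,20,-0.112); go(481.9,-251.4,110,-.222)
E
```

```text
go [-0.02  0.01  0.  ] turn 0.0 | tcp [441.5  88.1  20. ] closing -0.112 j6 0.18 t 8.83
go [-13.31   3.12  -3.6 ] turn 1.05 | tcp [441.5  88.1  20. ] closing -0.112 j6 0.18 t 8.83
```

Call:
{"method": "servo_tool", "body": {
  "moves": [
    [0, 0, -1.5, 0, 0.8],
    [0, 0, -3, 0, 0.8],
    [-0.5, 0.1, -3.8, 0, 0.8],
    [-2, 0.5, -3.8, 1.05, 0.8],
    [-13.3, 3.1, -3.8, 1.05, 0.8],
    [-13.3, 3.1, -3.8, 1.05, 0.8],
    [-13.3, 3.1, -3.8, 1.05, 0.8],
    [-13.3, 3.1, -3.8, 1.05, 0.8],
    [-13.3, 3.1, -3.8, 1.05, 0.8],
    [-13.3, 3.1, -3.8, 1.05, 0.8]
  ]
}}

```text
time: 9.67
tool_pos: [0.4763, -0.2134, 0.1145]
ee_rot: [-3.141, -0.0, 1.348]
wrist_force: [0.9, 0.6, -1.1]
width: 0.036
finger_force: 30.0
```

Call:
{"method": "servo_tool", "body": {
  "moves": [
    [-2.4, 0.5, 0, 0, 0.8],
    [-2.4, 0.5, 0, 0, 0.8],
    [-2.4, 0.5, 0, 0, 0.8],
    [-2.4, 0.5, 0, 0, 0.8]
  ]
}}

```text
time: 10.0
tool_pos: [0.4752, -0.2732, 0.114]
ee_rot: [-3.14, -0.002, 1.346]
wrist_force: [-0.5, -1.0, -1.2]
width: 0.0359
finger_force: 30.0
```

```bash
python3 - <<'E'
from m import *
go(481.9,-251.0,42,-.222)
E
```

```text
go [0.92 0.07 2.88] turn -0.02 | tcp [ 475.2 -273.2  114. ] closing -0.224 j6 -0.4 t 10.0
```

Call:
{"method": "servo_tool", "body": {
  "moves": [
    [0.92, 0.07, 0, 0, 0.8],
    [0.92, 0.07, 1, 0, 0.8],
    [0.92, 0.07, 2, 0, 0.8],
    [0.92, 0.07, 2.5, 0, 0.8],
    [0.92, 0.07, 2.5, 0, 0.8],
    [0.92, 0.07, 2.5, 0, 0.8]
  ]
}}

```text
time: 10.5
tool_pos: [0.4821, -0.2494, 0.0519]
ee_rot: [-3.14, -0.001, 1.35]
wrist_force: [0.5, -1.2, -0.4]
width: 0.0359
finger_force: 30.0
```

```bash
python3 - <<'E'
from m import *
go(481.9,-251.0,41.5,-.222)
s=snap("wrist");cv2.imwrite("pics/w3.png",s["image"])
E
```

```text
go [-0.07  0.01  0.42] turn 0.01 | tcp [ 482.1 -249.4   51.9] closing -0.221 j6 -0.36 t 10.5
```

View pics/w3.png

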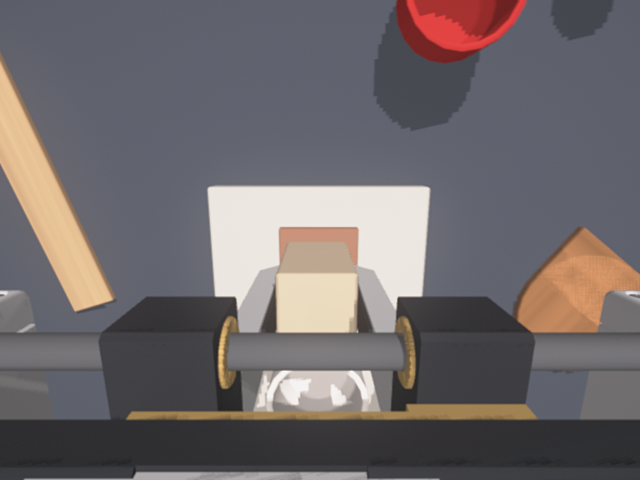

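The held square post is centred sideways on the square tile (tile 280–358, post 281–356). I'll lower and release it.

Call:
{"method": "servo_tool", "body": {
  "moves": [
    [-0.06, 0, 0.25, 0, 0.8],
    [-0.06, 0, 0.4, 0, 0.8],
    [-0.06, 0, 0.42, 0, 0.8],
    [-0.06, 0, 0.42, 0, 0.8],
    [-0.06, 0, 0.42, 0, 0.8]
  ]
}}

```text
time: 10.97
tool_pos: [0.4823, -0.2524, 0.0422]
ee_rot: [3.141, 0.0, 1.348]
wrist_force: [0.4, 0.3, -1.2]
width: 0.0359
finger_force: 30.0
```

```bash
python3 - <<'E'
from m import *
go(481.9,-251.0,41,-.222); print(robot.get_obs()['wrist_force'])
E
```

```text
go [ 0.05 -0.03  0.05] turn -0.0 | tcp [ 482.3 -252.4   42.2] closing -0.222 j6 -0.36 t 10.97
[ 0.37064871  0.2973509  -1.17531404]
```

Call:
{"method": "servo_tool", "body": {
  "moves": [
    [0.04, -0.02, 0.05, 0, 0.8],
    [0.04, -0.02, 0.06, 0, 0.8],
    [0.04, -0.02, 0.06, 0, 0.3],
    [0.04, -0.02, 0.06, 0, 0.1],
    [0.04, -0.02, 0.06, 0, 0.1],
    [0.04, -0.02, 0.06, 0, 0.1],
    [0.04, -0.02, -1.4, 0, 0.1],
    [0.04, -0.02, -3, 0, 0.1],
    [0.04, -0.02, -4.5, 0, 0],
    [0.04, -0.02, -5, 0, 0]
  ]
}}

```text
time: 11.8
tool_pos: [0.4843, -0.2527, 0.1739]
ee_rot: [3.131, 0.004, 1.349]
wrist_force: [2.0, 0.1, 1.4]
width: 0.0859
finger_force: 0.0
```

```bash
python3 - <<'E'
from m import *
go(694.8,-82.2,160,-.222)
E
```

```text
go [8.51 6.7  0.59] turn -0.0 | tcp [ 484.3 -252.7  173.9] closing -0.222 j6 -0.36 t 11.8
```

Call:
{"method": "servo_tool", "body": {
  "moves": [
    [8.5, 6.7, 0, 0, 0],
    [8.5, 6.7, 0, 0, 0],
    [8.5, 6.7, 0, 0, 0],
    [8.5, 6.7, 0, 0, 0],
    [8.5, 6.7, 0, 0, 0],
    [8.5, 6.7, 0, 0, 0],
    [8.5, 6.7, 0, 0, 0],
    [8.5, 6.7, 0, 0, 0],
    [8.5, 6.7, 0, 0, 0],
    [8.5, 6.7, 0, 0, 0]
  ]
}}

```text
time: 12.63
tool_pos: [0.6914, -0.0813, 0.1661]
ee_rot: [-3.14, 0.001, 1.348]
wrist_force: [0.0, -0.5, -0.2]
width: 0.0937
finger_force: 0.0
```

```bash
python3 - <<'E'
from m import *
s=snap("wrist"); p=proj(s,(.6948,-.0822,.06)); print(p)
t=lambda h:(h[...,2]>190)&(h[...,1]<90)
r=circ(s,blob(s,p,t,35),60);print(r)
go(*r[0],20,-0.222)
E
```

```text
[320.87160641 236.92197926]
(array([694.5, -82.5]), array([34.3, 35.4]))
go [0.   0.14 5.86] turn -0.01 | tcp [691.3 -81.7 166.6] closing -0.223 j6 0.02 t 12.68
```

Call:
{"method": "servo_tool", "body": {
  "moves": [
    [0, 0.14, 1.6, 0, 0],
    [0, 0.14, 3.2, 0, 0],
    [0, 0.14, 4.7, 0, 0],
    [0, 0.14, 5.86, 0, 0],
    [0, 0.14, 5.86, 0, 0],
    [0, 0.14, 5.86, 0, 0.3],
    [0, 0.14, 5.86, 0, 0.6],
    [0, 0.14, 5.86, 0, 0.8],
    [0, 0.14, 5.86, 0, 0.8],
    [0, 0.14, 5.86, 0, 0.8]
  ]
}}

```text
time: 13.52
tool_pos: [0.697, -0.0819, 0.0234]
ee_rot: [3.137, -0.0, 1.349]
wrist_force: [-0.0, -0.4, -0.0]
width: 0.0639
finger_force: 0.0
```

Call:
{"method": "servo_tool", "body": {
  "moves": [
    [0, 0, 0, 0, 0.8],
    [0, 0, 0, 0, 0.8],
    [0, 0, 0, 0, 0.8],
    [0, 0, 0, 0, 0.8],
    [0, 0, 0, 0, 0.8]
  ]
}}

```text
time: 13.93
tool_pos: [0.6954, -0.0814, 0.0204]
ee_rot: [-3.141, -0.0, 1.349]
wrist_force: [-0.6, -0.2, 1.4]
width: 0.0355
finger_force: 30.0
```

```bash
python3 - <<'E'
from m import *
go(694.5,-82.5,20,-0.222); go(449.1,-397.7,150,-.222)
E
```

```text
go [-0.05 -0.03  0.02] turn -0.0 | tcp [695.4 -81.4  20.4] closing -0.222 j6 0.02 t 13.93
go [-14.51  -6.83  -5.18] turn -0.0 | tcp [695.4 -81.4  20.4] closing -0.222 j6 0.02 t 13.93
```

Call:
{"method": "servo_tool", "body": {
  "moves": [
    [0, 0, -1.6, 0, 0.8],
    [0, 0, -3.2, 0, 0.8],
    [0, 0, -4.6, 0, 0.8],
    [-14.5, -6.8, -5.2, 0, 0.8],
    [-14.5, -6.8, -5.2, 0, 0.8],
    [-14.5, -6.8, -5.2, 0, 0.8],
    [-14.5, -6.8, -5.2, 0, 0.8],
    [-14.5, -6.8, -5.2, 0, 0.8],
    [-14.5, -6.8, -5.2, 0, 0.8],
    [-14.5, -6.8, -5.2, 0, 0.8]
  ]
}}

```text
time: 14.77
tool_pos: [0.515, -0.3127, 0.1459]
ee_rot: [-3.141, -0.0, 1.349]
wrist_force: [0.2, 0.0, -0.7]
width: 0.0356
finger_force: 30.0
```

Call:
{"method": "servo_tool", "body": {
  "moves": [
    [0, 0, 0, 0, 0.8],
    [0, 0, 0, 0, 0.8],
    [0, 0, 0, 0, 0.8]
  ]
}}

```text
time: 15.02
tool_pos: [0.5166, -0.3114, 0.146]
ee_rot: [-3.141, -0.001, 1.348]
wrist_force: [-0.3, 1.3, -1.3]
width: 0.0353
finger_force: 30.0
```

```bash
python3 - <<'E'
from m import *
go(449.1,-396.9,150,-.222)
E
```

```text
go [-3.93 -1.88 -0.17] turn -0.01 | tcp [ 516.6 -311.4  146. ] closing -0.223 j6 -0.41 t 15.02
```

Call:
{"method": "servo_tool", "body": {
  "moves": [
    [-3.93, -1.88, 0, 0, 0.8],
    [-3.93, -1.88, 0, 0, 0.8],
    [-3.93, -1.88, 0, 0, 0.8],
    [-3.93, -1.88, 1.5, 0, 0.8],
    [-3.93, -1.88, 2.8, 0, 0.8],
    [-3.93, -1.88, 3.6, 0, 0.8],
    [-3.93, -1.88, 3.7, 0, 0.8],
    [-3.93, -1.88, 3.7, 0, 0.8],
    [-3.93, -1.88, 3.7, 0, 0.8]
  ]
}}

```text
time: 15.77
tool_pos: [0.4508, -0.3968, 0.0551]
ee_rot: [3.14, 0.001, 1.351]
wrist_force: [-0.7, -0.7, -0.3]
width: 0.0356
finger_force: 30.0
```

```bash
python3 - <<'E'
from m import *
go(449.1,-396.8,41.5,-.222)
s=snap("wrist");cv2.imwrite("pics/w4.png",s["image"])
E
```

```text
go [-0.01 -0.07  0.54] turn 0.02 | tcp [ 450.8 -396.8   55.1] closing -0.22 j6 -0.6 t 15.77
```

View pics/w4.png

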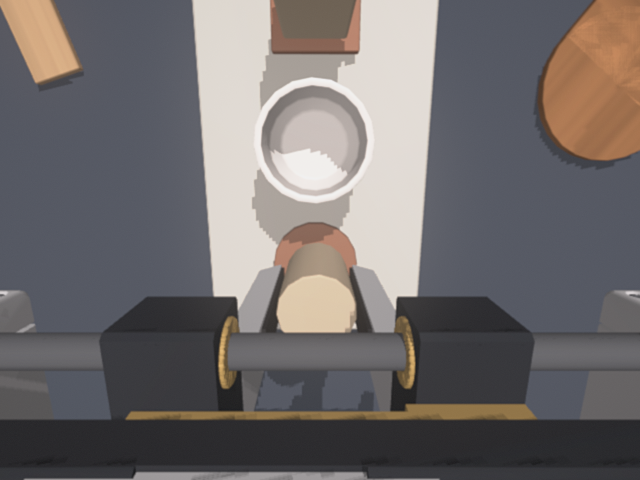

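The bowl (314,140) stands in the middle, the square post is on its tile at (315,20), and the held round post is over the round tile (316,260). I'll lower and release it.

Call:
{"method": "servo_tool", "body": {
  "moves": [
    [0, -0.05, 0.3, 0, 0.8],
    [0, -0.05, 0.48, 0, 0.8],
    [0, -0.05, 0.5, 0, 0.8],
    [0, -0.05, 0.5, 0, 0.8],
    [0, -0.05, 0.5, 0, 0.8]
  ]
}}

```text
time: 16.23
tool_pos: [0.448, -0.3969, 0.0415]
ee_rot: [3.141, 0.0, 1.349]
wrist_force: [0.0, -0.1, -0.8]
width: 0.0355
finger_force: 30.0
```

```bash
python3 - <<'E'
from m import *
go(449.1,-396.8,41.4,-.222); print(robot.get_obs()['wrist_force'])
E
```

```text
go [0.01 0.04 0.  ] turn -0.0 | tcp [ 448.  -396.9   41.5] closing -0.222 j6 -0.6 t 16.23
[ 0.0287089  -0.12351323 -0.82804089]
```

Call:
{"method": "servo_tool", "body": {
  "moves": [
    [0, 0.04, 0, 0, 0.8],
    [0, 0.04, 0.01, 0, 0.3],
    [0, 0.04, 0.01, 0, 0.1],
    [0, 0.04, 0.01, 0, 0.1],
    [0, 0.04, 0.01, 0, 0.1],
    [0, 0.04, -1.4, 0, 0.1],
    [0, 0.04, -3, 0, 0.1],
    [0, 0.04, -4.6, 0, 0],
    [0, 0.04, -6.2, 0, 0],
    [0, 0.04, -8, 0, 0]
  ]
}}

```text
time: 17.07
tool_pos: [0.4486, -0.3967, 0.2398]
ee_rot: [-3.141, -0.0, 1.349]
wrist_force: [0.5, 0.5, -0.1]
width: 0.0917
finger_force: 0.0
```

Call:
{"method": "servo_tool", "body": {
  "moves": [
    [0, 0, 0, 0, 0],
    [0, 0, 0, 0, 0],
    [0, 0, 0, 0, 0]
  ]
}}

```text
time: 17.32
tool_pos: [0.4488, -0.397, 0.2376]
ee_rot: [-3.141, -0.0, 1.349]
wrist_force: [-0.1, -0.7, -0.7]
width: 0.0938
finger_force: 0.0
```

```bash
python3 - <<'E'
from m import *
s=snap("wrist"); p=proj(s,(.449,-.3977,.081)); q=proj(s,(.482,-.2514,.081)); b=proj(s,(.4655,-.3245,.053)); print(p,q,b)
t=lambda h:(h[...,2]>190)&(h[...,1]>25)&(h[...,1]<90)
print(circ(s,blob(s,p,t,40),81)); print(rect(s,blob(s,q,t,40),81))
go(471.5,298.8,150,0)
cv2.imwrite("pics/w5.png",s["image"])
E
```

```text
[316.94253396 226.33761614] [317.17692688  62.2257515 ] [316.9991334  149.34891535]
(array([ 448.3, -398.3]), array([35.6, 35.8]))
(array([ 481.6, -251.8]), array([33.7, 35.9]), -0.221)
go [27.33 -5.22  3.51] turn -2.12 | tcp [ 448.4 -396.5  236. ] closing -0.222 j6 -0.6 t 17.37
```

View pics/w5.png

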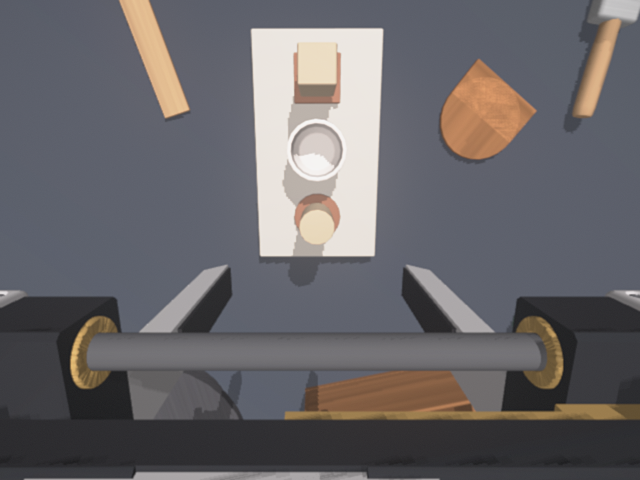

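The bowl (316,150), square post (317,62) and round post (317,226) all stand where predicted. Next is the slab.

Call:
{"method": "servo_tool", "body": {
  "moves": [
    [27.3, -5.2, 0, -2.1, 0],
    [27.3, -5.2, 0, -2.1, 0],
    [27.3, -5.2, 0, -2.1, 0],
    [27.3, -5.2, 0, -2.1, 0],
    [27.3, -5.2, 0, -2.1, 0],
    [27.3, -5.2, 0, -2.1, 0],
    [27.3, -5.2, 0, -2.1, 0],
    [27.3, -5.2, 0, -2.1, 0],
    [27.3, -5.2, 0, -2.1, 0],
    [27.3, -5.2, 0, -2.1, 0]
  ]
}}

```text
time: 18.2
tool_pos: [0.4615, 0.0214, 0.2353]
ee_rot: [-3.137, -0.0, 1.568]
wrist_force: [0.5, 1.1, 0.9]
width: 0.0943
finger_force: 0.0
```

Call:
{"method": "servo_tool", "body": {
  "moves": [
    [0, 0, 0, 0, 0],
    [0, 0, 0, 0, 0],
    [0, 0, 0, 0, 0]
  ]
}}

```text
time: 18.45
tool_pos: [0.4623, 0.0193, 0.2361]
ee_rot: [-3.138, 0.0, 1.569]
wrist_force: [0.1, -0.3, -0.1]
width: 0.094
finger_force: 0.0
```

```bash
python3 - <<'E'
from m import *
go(471.5,250,236,0)
E
```

```text
go [ 9.23  0.35 -0.  ] turn -0.01 | tcp [462.3  19.3 236.1] closing -0.001 j6 -0.08 t 18.45
```

Call:
{"method": "servo_tool", "body": {
  "moves": [
    [6.8, 0.35, 0, 0, 0],
    [6.8, 0.35, 0, 0, 0],
    [6.8, 0.35, 0, 0, 0],
    [6.8, 0.35, 0, 0, 0],
    [6.8, 0.35, 0, 0, 0],
    [6.8, 0.35, 0, 0, 0],
    [6.8, 0.35, 0, 0, 0],
    [6.8, 0.35, 0, 0, 0]
  ]
}}

```text
time: 19.12
tool_pos: [0.4726, 0.1871, 0.2376]
ee_rot: [-3.141, 0.001, 1.565]
wrist_force: [0.4, -0.8, 0.7]
width: 0.0938
finger_force: 0.0
```

```bash
python3 - <<'E'
from m import *
s=snap("wrist"); p=proj(s,(.4715,.2988,.012)); print(p)
t=lambda h:(h[...,2]>190)&(h[...,1]>20)&(h[...,1]<90)
c=blob(s,p,t,135); print(c.min(0),c.max(0)); r=rect(s,c,12);print(r)
go(*r[0],2,r[2]-np.pi/2)
E
```

```text
[315.54901902 115.64628927]
[286  14] [338 211]
(array([469.2, 295.4]), array([ 54.8, 208.7]), -1.561)
go [ 4.34 -0.16  9.43] turn -0.15 | tcp [472.6 187.1 237.8] closing -0.006 j6 0.27 t 19.17
```

Call:
{"method": "servo_tool", "body": {
  "moves": [
    [1.5, -0.16, 0, -0.15, 0],
    [3, -0.16, 1, -0.15, 0],
    [4.34, -0.16, 2.5, -0.15, 0],
    [4.34, -0.16, 4, -0.15, 0],
    [4.34, -0.16, 5.5, -0.15, 0],
    [4.34, -0.16, 7, -0.15, 0],
    [4.34, -0.16, 8, -0.15, 0],
    [4.34, -0.16, 8, -0.15, 0],
    [4.34, -0.16, 8, -0.15, 0]
  ]
}}

```text
time: 19.92
tool_pos: [0.468, 0.296, 0.037]
ee_rot: [-3.139, 0.002, 1.582]
wrist_force: [-0.9, -0.8, 0.3]
width: 0.0943
finger_force: 0.0
```

```bash
python3 - <<'E'
from m import *
go(469.2,295.4,3,0.010)
E
```

```text
go [-0.02  0.05  1.36] turn 0.01 | tcp [468. 296.  37.] closing 0.011 j6 0.45 t 19.92
```

Call:
{"method": "servo_tool", "body": {
  "moves": [
    [-0.02, 0.05, 0.8, 0, 0],
    [-0.02, 0.05, 1.2, 0, 0],
    [-0.02, 0.05, 1.33, 0, 0.1],
    [-0.02, 0.05, 1.33, 0, 0.2],
    [-0.02, 0.05, 1.33, 0, 0.4],
    [-0.02, 0.05, 1.33, 0, 0.7],
    [-0.02, 0.05, 1.33, 0, 0.7],
    [-0.02, 0.05, 1.33, 0, 0.7],
    [-0.02, 0.05, 1.33, 0, 0.7],
    [-0.02, 0.05, 1.33, 0, 0.7]
  ]
}}

```text
time: 20.75
tool_pos: [0.4702, 0.2977, 0.0056]
ee_rot: [3.14, -0.001, 1.584]
wrist_force: [-0.4, -0.3, 2.8]
width: 0.0553
finger_force: 30.0
```

```bash
python3 - <<'E'
from m import *
go(469.2,295.4,3,0.010); go(380,-120,170,-.11);o=robot.get_obs();print(o['wrist_force'],o['width'],o['finger_force'])
E
```

```text
go [-0.09 -0.04  0.1 ] turn 0.03 | tcp [470.2 297.7   5.6] closing 0.014 j6 0.45 t 20.75
go [-16.65  -3.82  -6.59] turn 1.18 | tcp [470.2 297.7   5.6] closing 0.014 j6 0.45 t 20.75
[-0.41210681 -0.31686163  2.81209891] 0.055320239777249584 30.00055879354477
```

Call:
{"method": "servo_tool", "body": {
  "moves": [
    [0, 0, -1, 0, 0.7],
    [0, 0, -2.5, 0, 0.7],
    [0, 0, -4, 0, 0.7],
    [0, 0, -5.5, 0, 0.7],
    [-1.5, 0, -6.6, 0.3, 0.7],
    [-3, 0, -6.6, 0.7, 0.7],
    [-4.4, 0, -6.6, 1.1, 0.7],
    [-5.8, 0, -6.6, 1.5, 0.7],
    [-7.2, 0, -6.6, 1.9, 0.7],
    [-8.6, 0, -6.6, 2.25, 0.7]
  ]
}}

```text
time: 21.58
tool_pos: [0.4717, 0.0809, 0.169]
ee_rot: [-3.14, 0.0, 1.347]
wrist_force: [1.6, -0.2, -3.2]
width: 0.0557
finger_force: 30.0
```

```bash
python3 - <<'E'
from m import *
go(466,-322.3,170,-.222);o=robot.get_obs();print(o['wrist_force'],o['wrist_torque'],o['width'])
E
```

```text
go [-15.78   3.35  -0.04] turn -0.02 | tcp [471.7  80.9 169. ] closing -0.224 j6 0.27 t 21.58
[ 1.60760574 -0.22265884 -3.18295046] [-0.05125103  0.04210801 -0.01406264] 0.05566722165393688
```

Call:
{"method": "servo_tool", "body": {
  "moves": [
    [-1.4, 0.3, 0, 0, 0.7],
    [-2.9, 0.6, 0, 0, 0.7],
    [-4.4, 0.9, 0, 0, 0.7],
    [-5.9, 1.2, 0, 0, 0.7],
    [-7.4, 1.6, 0, 0, 0.7],
    [-8.9, 1.9, 0, 0, 0.7],
    [-10.4, 2.2, 0, 0, 0.7],
    [-11.9, 2.5, 0, 0, 0.7],
    [-13.2, 2.8, 0, 0, 0.7],
    [-14.2, 3.05, 0, 0, 0.7]
  ]
}}

```text
time: 22.42
tool_pos: [0.4676, -0.2832, 0.1686]
ee_rot: [-3.14, -0.0, 1.347]
wrist_force: [0.6, 0.9, -1.4]
width: 0.0553
finger_force: 30.0
```

Call:
{"method": "servo_tool", "body": {
  "moves": [
    [-0.5, 0.1, 0, 0, 0.7],
    [-0.7, 0.15, 0, 0, 0.7],
    [-0.7, 0.15, 0, 0, 0.7],
    [-0.7, 0.15, 0, 0, 0.7]
  ]
}}

```text
time: 22.75
tool_pos: [0.4686, -0.2972, 0.1694]
ee_rot: [-3.141, -0.002, 1.35]
wrist_force: [0.0, -0.5, -2.0]
width: 0.0556
finger_force: 30.0
```

```bash
python3 - <<'E'
from m import *
o=robot.get_obs()
go(466,-322.3,95,-.222);print(o['wrist_force'],o['width'])
s=snap("wrist"); cv2.imwrite("pics/w6.png",s["image"])
E
```

```text
go [-1.01  0.12  2.97] turn 0.01 | tcp [ 468.6 -297.2  169.4] closing -0.221 j6 -0.45 t 22.75
[ 0.01743912 -0.54948623 -1.95057909] 0.055630341165607895
```

View pics/w6.png

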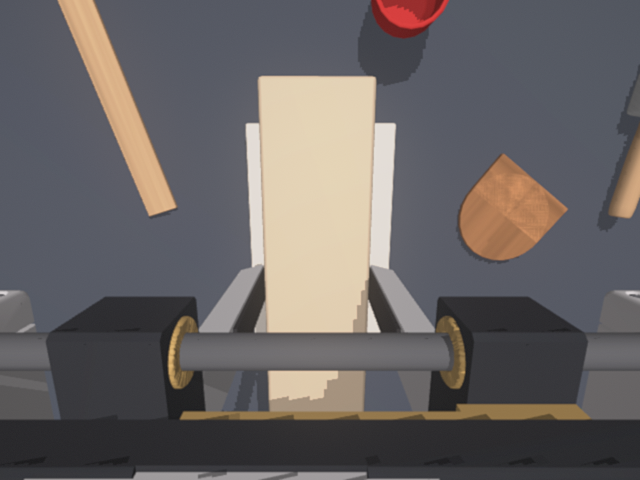

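The slab is held level and in line with the shelf, its far edge at v≈79. I'll use that edge to get its offset in the hand.

```bash
python3 - <<'E'
from m import *
o=robot.get_obs(); s=snap("wrist"); z=o["tool_pos"][2]-.0056+.012
t=lambda h:(h[...,2]>190)&(h[...,1]>25)&(h[...,1]<90)
c=blob(s,(318,150),t,95); P=ray(s,c,z); Rt=rm(o["ee_rot"]); L=(np.c_[P,np.full(len(P),z)]-o["tool_pos"])@Rt*1000
m=L[:,0]>L[:,0].max()-3; print("far edge",L[:,0].max(),np.median(L[m,0]))
for a,b in((40,60),(85,100)):
    k=(L[:,0]>a)&(L[:,0]<b); l=L[k&(L[:,1]<0),1]; r=L[k&(L[:,1]>0),1]; print(a,np.median(l),np.median(r),np.median(r)-np.median(l))
E
```

```text
far edge 102.4582277681428 102.05382206004921
40 -27.557212812077974 27.59233762800422 55.149550440082194
85 -27.320187799736285 26.803420936858053 54.123608736594335
```

Call:
{"method": "servo_tool", "body": {
  "moves": [
    [-0.5, 0.05, 0.5, 0, 0.7],
    [-1, 0.1, 1, 0, 0.7],
    [-1, 0.1, 1.8, 0, 0.7],
    [-1, 0.1, 2.4, 0, 0.7],
    [-1, 0.1, 2.85, 0, 0.7],
    [-1, 0.1, 2.85, 0, 0.7],
    [-1, 0.1, 2.85, 0, 0.7],
    [-1, 0.1, 2.85, 0, 0.7]
  ]
}}

```text
time: 23.52
tool_pos: [0.4658, -0.324, 0.0991]
ee_rot: [3.141, 0.001, 1.349]
wrist_force: [-0.2, -0.0, -1.8]
width: 0.0553
finger_force: 30.0
```

```bash
python3 - <<'E'
from m import *
go(466,-322.4,87,-.222);print(robot.get_obs()['wrist_force'])
E
```

```text
go [ 0.06 -0.01  0.48] turn -0.0 | tcp [ 465.8 -324.    99.1] closing -0.222 j6 -0.49 t 23.52
[-0.19138024 -0.01663779 -1.79321776]
```

Call:
{"method": "servo_tool", "body": {
  "moves": [
    [0.05, 0, 0.2, 0, 0.7],
    [0.05, 0, 0.35, 0, 0.7],
    [0.05, 0, 0.45, 0, 0.7],
    [0.05, 0, 0.48, 0, 0.7],
    [0.05, 0, 0.48, 0, 0.7],
    [0.05, 0, 0.48, 0, 0.7]
  ]
}}

```text
time: 24.02
tool_pos: [0.4658, -0.3223, 0.0866]
ee_rot: [3.141, -0.0, 1.349]
wrist_force: [-0.2, 0.3, -2.4]
width: 0.0553
finger_force: 30.0
```

```bash
python3 - <<'E'
from m import *
go(466,-322.4,86.6,-.222);print(robot.get_obs()['wrist_force'])
E
```

```text
go [-0.    0.01  0.  ] turn -0.0 | tcp [ 465.8 -322.3   86.6] closing -0.222 j6 -0.48 t 24.02
[-0.22020642  0.26731849 -2.35293816]
```

Call:
{"method": "servo_tool", "body": {
  "moves": [
    [0, 0, 0.03, 0, 0.7],
    [0, 0, 0.05, 0, 0.7],
    [0, 0, 0.05, 0, 0.7],
    [0, 0, 0.05, 0, 0.7]
  ]
}}

```text
time: 24.35
tool_pos: [0.4659, -0.3223, 0.0866]
ee_rot: [3.141, 0.0, 1.349]
wrist_force: [-2.7, 1.6, 5.5]
width: 0.0555
finger_force: 30.0
```

Call:
{"method": "servo_tool", "body": {
  "moves": [
    [0, 0, -0.01, 0, 0.7],
    [0, 0, -0.01, 0, 0.3],
    [0, 0, -0.01, 0, 0.1],
    [0, 0, -0.01, 0, 0.1],
    [0, 0, -0.01, 0, 0.1],
    [0, 0, -1, 0, 0.1],
    [0, 0, -2, 0, 0.1],
    [0, 0, -3.5, 0, 0],
    [0, 0, -5, 0, 0],
    [0, 0, -5, 0, 0]
  ]
}}

```text
time: 25.18
tool_pos: [0.4687, -0.3248, 0.2196]
ee_rot: [3.127, 0.007, 1.349]
wrist_force: [0.2, 0.9, 0.8]
width: 0.0936
finger_force: 0.0
```

```bash
python3 - <<'E'
from m import *
go(564.7,-0.7,200,-.222)
E
```

```text
go [13.5   0.88  0.7 ] turn -0.0 | tcp [ 468.7 -324.8  219.6] closing -0.222 j6 -0.48 t 25.18
```

Call:
{"method": "servo_tool", "body": {
  "moves": [
    [13.4, 0.9, 0.4, 0, 0],
    [13.4, 0.9, 0.4, 0, 0],
    [13.4, 0.9, 0.4, 0, 0],
    [13.4, 0.9, 0.4, 0, 0],
    [13.4, 0.9, 0.4, 0, 0],
    [13.4, 0.9, 0.4, 0, 0],
    [13.4, 0.9, 0.4, 0, 0],
    [13.4, 0.9, 0.4, 0, 0],
    [13.4, 0.9, 0.4, 0, 0],
    [13.4, 0.9, 0.4, 0, 0]
  ]
}}

```text
time: 26.02
tool_pos: [0.5618, 0.0019, 0.1995]
ee_rot: [-3.141, 0.0, 1.353]
wrist_force: [0.4, -0.8, 0.7]
width: 0.0938
finger_force: 0.0
```

Call:
{"method": "servo_tool", "body": {
  "moves": [
    [0, 0, 0, 0, 0],
    [0, 0, 0, 0, 0]
  ]
}}

```text
time: 26.18
tool_pos: [0.5614, -0.0018, 0.2001]
ee_rot: [3.142, 0.001, 1.347]
wrist_force: [0.1, -0.6, 0.6]
width: 0.0941
finger_force: 0.0
```

```bash
python3 - <<'E'
from m import *
s=snap("wrist"); p=proj(s,(.5647,-.0007,.066)); print(p)
rim=lambda h:(h[...,1]<40)&(h[...,2]>215)
r=circ(s,blob(s,p,rim,45),66);print(r)
go(*r[0],28,-0.222)
s=snap("side"); cv2.imwrite("pics/side2.png",cv2.resize(s["image"][110:310,230:450],None,fx=3,fy=3))
E
```

```text
[319.78599055 228.22700605]
(array([565.,  -0.]), array([54.4, 58.2]))
go [0.11 0.12 6.89] turn -0.02 | tcp [561.4  -2.  200.3] closing -0.224 j6 0.12 t 26.23
```

View pics/side2.png

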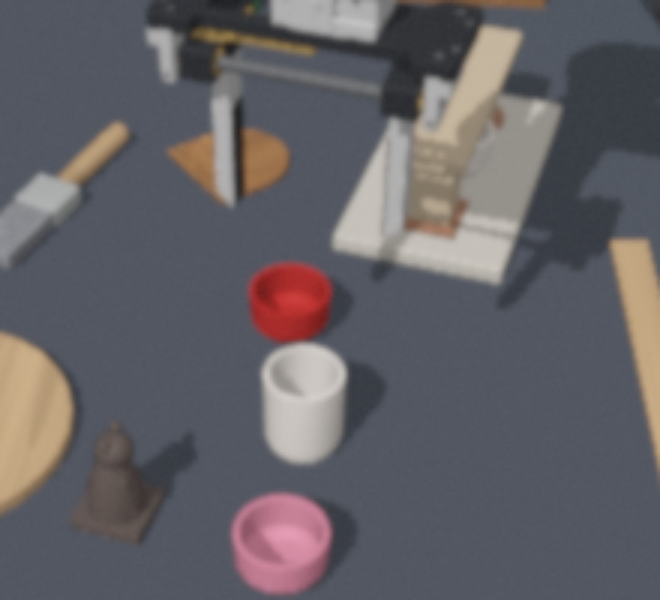

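The slab rests level across both posts (bridge at about (470,90) in the crop), with the tumbler untouched at (305,400). I'll grasp the tumbler.

Call:
{"method": "servo_tool", "body": {
  "moves": [
    [0.1, 0.12, 1.6, 0, 0],
    [0.1, 0.12, 3.2, 0, 0],
    [0.1, 0.12, 4.7, 0, 0],
    [0.1, 0.12, 6, 0, 0],
    [0.1, 0.12, 6.9, 0, 0],
    [0.1, 0.12, 6.9, 0, 0],
    [0.1, 0.12, 6.9, 0, 0.1],
    [0.1, 0.12, 6.9, 0, 0.4],
    [0.1, 0.12, 6.9, 0, 0.7],
    [0.1, 0.12, 6.9, 0, 0.7]
  ]
}}

```text
time: 27.12
tool_pos: [0.5669, 0.0009, 0.0305]
ee_rot: [3.137, -0.001, 1.348]
wrist_force: [0.4, -0.4, 0.0]
width: 0.0711
finger_force: 0.0
```

Call:
{"method": "servo_tool", "body": {
  "moves": [
    [0, 0, 0, 0, 0.7],
    [0, 0, 0, 0, 0.7],
    [0, 0, 0, 0, 0.7],
    [0, 0, 0, 0, 0.7]
  ]
}}

```text
time: 27.45
tool_pos: [0.5656, 0.0013, 0.029]
ee_rot: [3.14, -0.0, 1.349]
wrist_force: [-1.5, 0.7, 3.4]
width: 0.0558
finger_force: 30.0
```

```bash
python3 - <<'E'
from m import *
go(564.9,-0.4,28,-0.222); go(448.7,-398,220,-.222)
E
```

```text
go [-0.07 -0.01  0.04] turn -0.0 | tcp [565.6   1.3  29. ] closing -0.222 j6 0.12 t 27.45
go [-16.61  -1.03  -7.65] turn -0.0 | tcp [565.6   1.3  29. ] closing -0.222 j6 0.12 t 27.45
```

Call:
{"method": "servo_tool", "body": {
  "moves": [
    [0, 0, -1.2, 0, 0.7],
    [0, 0, -2.7, 0, 0.7],
    [0, 0, -4.2, 0, 0.7],
    [0, 0, -5.7, 0, 0.7],
    [-1, 0, -7, 0, 0.7],
    [-2.4, 0, -7.8, 0, 0.7],
    [-3.9, -0.2, -7.8, 0, 0.7],
    [-5.4, -0.3, -7.8, 0, 0.7],
    [-6.9, -0.4, -7.8, 0, 0.7],
    [-8.4, -0.5, -7.8, 0, 0.7]
  ]
}}

```text
time: 28.28
tool_pos: [0.5056, -0.202, 0.2222]
ee_rot: [-3.141, -0.0, 1.349]
wrist_force: [0.6, 0.0, -2.2]
width: 0.056
finger_force: 30.0
```

Call:
{"method": "servo_tool", "body": {
  "moves": [
    [-1.5, -0.1, 0, 0, 0.7],
    [-3, -0.2, 0, 0, 0.7],
    [-4.5, -0.3, 0, 0, 0.7],
    [-6, -0.4, 0, 0, 0.7],
    [-7.2, -0.5, 0, 0, 0.7],
    [-8, -0.5, 0, 0, 0.7],
    [-8, -0.5, 0, 0, 0.7],
    [-8, -0.5, 0, 0, 0.7]
  ]
}}

```text
time: 28.95
tool_pos: [0.4496, -0.3936, 0.2213]
ee_rot: [-3.14, -0.002, 1.347]
wrist_force: [0.4, 0.1, -1.0]
width: 0.0559
finger_force: 30.0
```

```bash
python3 - <<'E'
from m import *
go(449,-396.5,122,-.222); o=robot.get_obs(); print(o['wrist_force'],o['width'])
s=snap("wrist"); cv2.imwrite("pics/w7.png",s["image"])
E
```

```text
go [-0.13  0.01  3.97] turn -0.02 | tcp [ 449.6 -393.6  221.3] closing -0.224 j6 -0.59 t 28.95
[ 0.37614629  0.13460778 -1.01154713] 0.055893113198754486
```

View pics/w7.png

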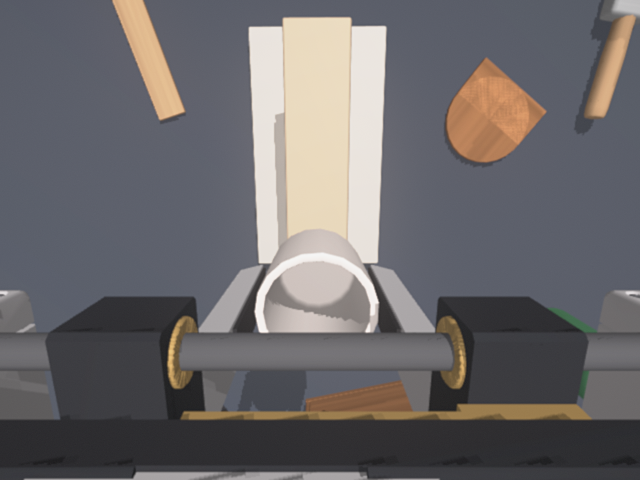

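The slab lies in line and centred over the shelf, and the tumbler is held upright over its near end. I'll lower it.

Call:
{"method": "servo_tool", "body": {
  "moves": [
    [-0.12, 0, 1, 0, 0.7],
    [-0.12, 0, 2, 0, 0.7],
    [-0.12, 0, 3, 0, 0.7],
    [-0.12, 0, 3.5, 0, 0.7],
    [-0.12, 0, 3.7, 0, 0.7],
    [-0.12, 0, 3.7, 0, 0.7],
    [-0.12, 0, 3.7, 0, 0.7]
  ]
}}

```text
time: 29.58
tool_pos: [0.4504, -0.3959, 0.1315]
ee_rot: [3.14, 0.001, 1.35]
wrist_force: [0.5, 0.6, -1.1]
width: 0.0554
finger_force: 30.0
```

```bash
python3 - <<'E'
from m import *
go(449,-396.5,122,-.222); o=robot.get_obs(); print(o['wrist_force'],o['width'])
E
```

```text
go [-0.03 -0.05  0.38] turn 0.01 | tcp [ 450.4 -395.9  131.5] closing -0.221 j6 -0.59 t 29.58
[ 0.53394208  0.56154757 -1.10536486] 0.05536237527503064
```

Call:
{"method": "servo_tool", "body": {
  "moves": [
    [-0.02, -0.02, 0.15, 0, 0.7],
    [-0.02, -0.02, 0.25, 0, 0.7],
    [-0.02, -0.02, 0.31, 0, 0.7],
    [-0.02, -0.02, 0.31, 0, 0.7],
    [-0.02, -0.02, 0.31, 0, 0.7]
  ]
}}

```text
time: 30.0
tool_pos: [0.449, -0.3965, 0.1227]
ee_rot: [3.141, 0.0, 1.349]
wrist_force: [-0.3, -0.8, -1.2]
width: 0.0558
finger_force: 30.0
```

```bash
python3 - <<'E'
from m import *
go(449,-396.5,121.8,-.222); o=robot.get_obs(); print(o['wrist_force'],o['width'])
E
```

```text
go [ 0.   -0.    0.04] turn -0.0 | tcp [ 449.  -396.5  122.7] closing -0.222 j6 -0.6 t 30.0
[-0.31118932 -0.83675932 -1.19173189] 0.05575763992768743
```

Call:
{"method": "servo_tool", "body": {
  "moves": [
    [0, 0, 0.02, 0, 0.7],
    [0, 0, 0.04, 0, 0.7],
    [0, 0, 0.05, 0, 0.7],
    [0, 0, 0.05, 0, 0.7]
  ]
}}

```text
time: 30.33
tool_pos: [0.4492, -0.3967, 0.122]
ee_rot: [3.141, 0.0, 1.349]
wrist_force: [-0.4, -0.2, 1.7]
width: 0.0558
finger_force: 30.0
```

Light contact. I'll release and retreat upward.

Call:
{"method": "servo_tool", "body": {
  "moves": [
    [0, 0, 0, 0, 0.5],
    [0, 0, 0, 0, 0.3],
    [0, 0, 0, 0, 0],
    [0, 0, 0, 0, 0],
    [0, 0, 0, 0, 0],
    [0, 0, -0.8, 0, 0],
    [0, 0, -1.8, 0, 0],
    [0, 0, -3, 0, 0],
    [0, 0, -4.5, 0, 0],
    [0, 0, -5.5, 0, 0]
  ]
}}

```text
time: 31.17
tool_pos: [0.4494, -0.3967, 0.2621]
ee_rot: [3.139, 0.002, 1.349]
wrist_force: [0.4, 0.1, 0.7]
width: 0.094
finger_force: 0.0
```

Call:
{"method": "servo_tool", "body": {
  "moves": [
    [-3, 0, 0, 0, 0],
    [-3, 0, 0, 0, 0],
    [-3, 0, 0, 0, 0],
    [-3, 0, 0, 0, 0],
    [-3, 0, 0, 0, 0]
  ]
}}

```text
time: 31.58
tool_pos: [0.4325, -0.4691, 0.258]
ee_rot: [-3.141, -0.002, 1.348]
wrist_force: [-1.2, 0.8, 0.1]
width: 0.094
finger_force: 0.0
```

```bash
python3 - <<'E'
from m import *
s=snap("wrist"); p=proj(s,(.4487,-.398,.159)); q=proj(s,(.4655,-.3245,.093)); print(p,q)
rim=lambda h:(h[...,1]<40)&(h[...,2]>215)
try: print("tumbler",circ(s,blob(s,p,rim,50),159))
except Exception as e: print(e)
t=lambda h:(h[...,2]>190)&(h[...,1]>25)&(h[...,1]<90)
c=blob(s,q,t,110); print("slab part",rect(s,c,93))
cv2.imwrite("pics/w8.png",s["image"])
s=snap("top"); cv2.imwrite("pics/top8.png",s["image"])
E
```

```text
[317.0390271  148.39552517] [317.31390056  66.20368416]
tumbler (array([ 459.7, -396. ]), array([77.1, 87. ]))
slab part (array([ 464.9, -323.2]), array([105.7,  56.8]), 1.349)
```

View pics/w8.png

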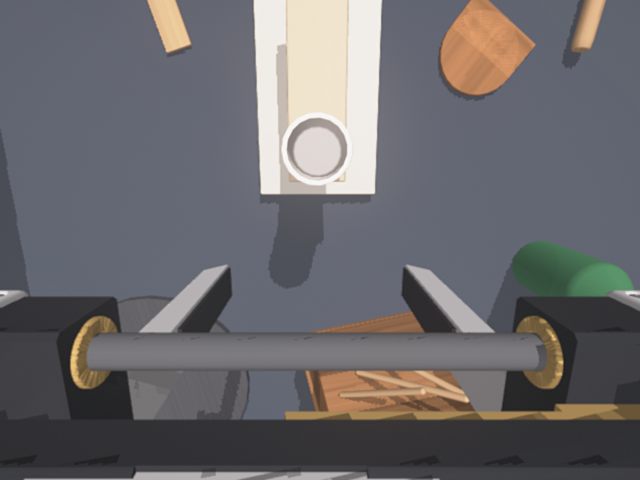

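The tumbler stands at (317,149), within a pixel of where it should be. I'll check the slab's near end (v≈181) and then hand in.

```bash
python3 - <<'E'
from m import *
s=snap("wrist"); e=ray(s,(317,181.5),.093)[0]; print("near-end dist from shelf centre",np.linalg.norm(e-[.4655,-.3246]))
o=robot.get_obs(); print(o['time'],o['qvel'].round(3)); print(robot.close_job())
E
```

```text
near-end dist from shelf centre 0.10454711915874093
31.7333 [ 0.003 -0.005 -0.001 -0.002 -0.     0.   ]
the job is handed in; nothing more can be done
None
```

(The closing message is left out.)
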